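Open the bottle crate's gate for restocking and hold it wide

TASK

Get the drinks crate on the counter ready for restocking. First swing the raised keeper bar down across the bottles until it snaps home, then squeeze the end catch (the one at the far end of the latch board) fully in, then the gate catch next to the gate. Then take the gate by its upright post, swing it out past its half-open detent until it stands wide open, nearly square to the crate's front, and finish while still holding it there by the post (a spring pulls it back), with the bottles and the other things on the counter left standing where they are.

Things in the scene. Friction and masses are not known exactly. Their poses are not given: they have to be found in the camera images.
- keeper (a joint): steel keeper bar, 190 mm long, hinged about the crate's x axis at point keeper_pivot. rad: 0 = level across the gate bay, home; grows as its free end rises; starts at 0.7 to 1.15. It stays where left (about 2 N at the knob moves it); the last 15 mm at the knob run over a sprung detent that takes about 5 N downwards. Snapped home: below 0.03
- keeper_knob (a point): centre of a wooden ball, 24 mm across, on top of the keeper bar near its free end: 165 mm from the pivot along the bar and 22 mm above the bar's middle line (square to the bar). Home, this centre is 147 mm above the counter. Pinch it along crate x and follow the arc down, or push it down; turns with the bar
- keeper_pivot (a point): fixed point: the keeper bar's hinge, 125 mm above the counter. Axes are the crate's: x points to the crate's back, away from the gate; y along its front from the latch board to the gate's hinge (left as seen from the robot); z up. The bar points to -y when home and its end rises towards +z
- end_catch (a joint): end catch, m: 0 = ears out (locked), 0.010 = ears squeezed fully in. Two coupled steel ears, each moves 10 mm; about 6 N; they stay in when let go. Its lock bar keeps the gate catch from moving until it is squeezed in
- end_catch_mid (a point): fixed point midway between the end catch's ears, 134 mm above the counter, crate's axes. Ears: upright steel plates 26 mm wide, 8 thick, 104 to 151 mm above the counter, before and behind this point in x, outer faces 54 mm apart when out, 34 when in: squeeze along crate x. Steel bars up to 114 mm high lie at their feet: keep fingertips above 116 mm. It is the catch farthest from the gate
- gate_catch (a joint): gate catch, m: 0 = ears out, bolt in front of the gate's lug; 0.010 = squeezed fully in, bolt withdrawn. Made and moved like the end catch, stays in when let go; blocked until the end catch is in
- gate_catch_mid (a point): fixed point midway between the ears of the gate catch, 134 mm above the counter, 88 mm along +y from the end catch; axes are the crate's. Ears as on the end catch, but they stand on either side of this point in y: squeeze along the crate's y (outer faces 54 mm apart out, 34 mm in); keep the fingertips above 116 mm
- gate_swing (a joint): slatted wooden gate in the crate's front, 165 mm long, top 100 mm high, upright hinge. rad: 0 = shut; grows as its free end swings out (crate -x), to a stop at 1.5. A spring pulls it shut (1 N at the post when shut, 3 N wide open); from about 0.4 to 1.0 it runs over a sprung detent (peak about 8 N at the post); let go, it falls back to about 1.0 or less. Wide open: above 1.15, aim at 1.35
- gate_hinge (a point): fixed point on the gate's hinge axis, 150 mm above the counter; axes are the crate's. At joint value t the post stands 115 mm from the axis in the direction (-sin t, -cos t) of the crate's x, y
- gate_grip (a point): grasp point on the axis of the gate's post, 150 mm above the counter. The post is the gate's handle: an upright round wooden peg on top of the gate, 20 mm across, from 100 to 178 mm above the counter, 115 mm from the hinge axis; turns with the gate
- bottle0: glass bottle in the crate, 58 mm across, 155 tall, origin at its foot; leave standing
- bottle1: as bottle0
- bottle2: as bottle0
- espresso_cup: white mug, 66 mm across, 60 tall, stands on the counter in front of the latch board; origin at its foot; leave alone
- tamper: steel coffee tamper, 58 mm across, 92 tall, origin at its foot; leave alone
- cup_stack: stack of black cups, 83 mm across, 126 tall, origin at its foot; leave alone
- sugar_jar: glass jar with steel lid, 80 mm across, 110 tall, origin at its foot; leave alone
- milk_pot: steel milk pot with handle, 84 mm across, 95 tall, origin at its foot; leave alone
- gate: the gate; origin on its hinge axis, at counter height; its own -y runs along the gate to its free end, z up; turns with it
Mind the look-alikes: they are no part of the job. Of the things like the bottle0, leave any that is blue or pink; of the rest the larger one is meant.

How it is judged:
By the outcome, as a careful person would: the job done as asked, in the order asked, and still so for the second after the job is handed in, while the arm keeps its last pose, push and grip.
It also fails if it takes over 64 s, if anything falls off the work surface, if the arm or the gripper's body presses on something with over 40 N, if the wrist force passes 120 N, or if a joint passes its speed limit or range.

ROBOT

A 6-joint arm with a two-finger parallel gripper is mounted at the origin on the work surface. World frame = base frame: x ahead of the robot, y to its left, z up, the work surface at z = 0. Lengths are in m, angles in degrees, forces in N, time in s.
With the tool pointing down it reaches from about 0.35 to 0.875 m from the base axis. Payload 4.2 kg.
Tool frame: the origin (TCP) lies on the centre line of the jaws, within the pads' length; the fingertips stand 8 mm ahead of it and the grasp point (between the pads) lies 11 mm behind it; z points along the fingers, y is the direction in which the jaws open and shut (so a half turn about z gives the same grasp; the last joint's range is limited). The gripper opens to 87 mm and grips with 3 to 60 N. Pads are 19 mm wide; open, the fingers measure 117 mm over their backs; the gripper's body (75 mm by 190 mm) begins 51 mm behind the grasp point.
Start: joints at [91.307, 22.042, 0.453, 0, -68.411, -14.817], TCP at [0.146, 0.608, 0.231] pointing down, gripper open.
Joint ranges: [-179.83, 179.83], [-69.29, 118.12], [-61.27, 80.66], [-181.25, 117.63], [-171.15, -9.14], [-177.46, 177.46]. Speed limits (degrees/s): [159.86, 159.86, 180, 180, 180, 180].

INTERFACE

Orientations are given as a 3x3 rotation matrix whose columns are the frame's x, y, z axes.
In Python, from station import sense, capture, finish_job, recognise gives the robot as it stands.
- The arm moves only by the tool apply_moves, never from a script. Its argument "plan" is a list that holds one entry, the list of rows, each a list of 7 numbers: the opening in per cent of the stroke, from 0 (shut) to 100 (fully open), then the shift along the world's x, y, z in units of 25 mm (1.0 is 25 mm), then the turn, a rotation vector about the world's x, y, z in rad. A call has 1 to 12 rows; each row shifts and turns the pose as measured when the row begins; what a row does not reach is not made up. A row lasts 1/12 s, in which the tool goes at most 41.7 mm and 7.16 degrees, less where a joint would pass 70% of its speed; a pose out of reach is approached as far as the arm can. A call is refused whole if a number of a shift passes 1 or a number of a turn 0.125, either way. A call with a gripper value outside its range is refused whole. The fingers move at their own pace and stop on an object; the grip force is fixed at half the most. Time passes only in rows, so rows that do not move let the fingers close. It gives the time, the measured TCP pose, the force and the opening at its end, in the units of the state.
- sense(): the state, without advancing time (a new reading comes with each control period).
- capture(name): name is "side" or "top" or "wrist"; returns a dict with "pixels" (384x512x3 uint8, red, green, blue), "depth" (384x512 float32, m along the optical axis (not along the pixel's ray), 0 where there is no reading), "mtx" (3x3 intrinsics, pixels), "R" (3x3) and "t" (3): a world point X has camera coordinates R X + t; the wrist camera has in their place "mount" (4x4, takes a point from camera to tool coordinates, whose origin is the TCP and whose axes are the flange's). Camera axes: x right, y down, z forward; pixel columns grow to the right and rows downward; lengths in m; the calibration is good to about 2 mm. A picture is of the moment at which its call begins: read the wrist's pose just before it.
- finish_job(): hands the job in, once; it reports no verdict.
Trained networks look in a picture, given as the dict that the camera call returned (one of the last four; its "shot" number tells which), for a name from the list of things; names that differ only in an ending like _2 or _b are one class to them, and where a whole thing is asked for, a point or a joint stands for the part that bears it (a point fixed in the world has none). Each returns a list of dicts, best first, with "score" (0 to 1); they miss things now and then, are a little off and sometimes report something else, mostly with a low value. They report only what shows in the picture. A call takes as long as a camera call. They do not tell look-alikes from the thing itself.
- recognise(label, picture): "at" ([x, y, z] in m, in the coordinates of the camera as it stood for that picture, good to about 4 mm: the middle of the surface that is visible of it).
The state is a dict: "time_s": time; "joints": joint angles; "joint_velocities": joint speeds; "effort": joint torques, N m; "tcp_pos": TCP position; "ee_rot": TCP orientation; "wrist_force": force on the tool from outside, world axes, zero at the start; "moment": the same for the moment, N m; "gripper_width": opening from 0.0 (shut) to 1.0 (fully open).
Only numpy, scipy, OpenCV 4.12 (cv2) and the standard library are available. Lean on these libraries where they do the work, as an engineer would, in place of code of your own. Each camera call takes 0.05 s, during which the arm holds its last target.

## Working session

There is one attempt and no reset: what is moved stays moved. The work goes in short steps, Python scripts to look and compute and a tool call to move; the robot and the scene stay as the last step left them, time stands still between calls to the robot, and variables do not carry over. Pictures are saved under pics/ and viewed, and the job is handed in when it is done.

Besides the shell and the picture viewer there is one more tool, called after "Emit:" as a command line: name --argument value ..., lists and objects as JSON in quotes. apply_moves: Moves the arm, as the interface text tells. Its arguments: {"type":"object","properties":{"plan":{"type":"array","items":{"type":"array","items":{"type":"array","items":{"type":"number"}}}}},"required":["plan"]}

```bash
ls; mkdir -p pics
cat > h.py <<'E'
import numpy as np, cv2
from station import sense, capture, finish_job, recognise
def save(c,n): cv2.imwrite('pics/'+n+'.png',cv2.cvtColor(c['pixels'],cv2.COLOR_RGB2BGR))
def c2w(c,p): return np.array(c['R']).T@(np.array(p)-np.array(c['t']))
def pix2w(c,u,v,d=None):
    K=np.array(c['mtx']); d=c['depth'][int(v),int(u)] if d is None else d
    return c2w(c,np.linalg.inv(K)@np.array([u,v,1.0])*d)
E
python3 - <<'E'
from h import *
s=sense(); print(s)
for n in ('top','side'):
    c=capture(n); save(c,n+'0'); np.savez('/tmp/'+n+'0.npz',**{k:c[k] for k in('pixels','depth','mtx','R','t')})
    print(n,np.round(c2w(c,[0,0,0]),3),np.round(c['mtx'],1).tolist())
    for l in ['keeper','keeper_knob','end_catch','gate_catch','gate_grip','gate','bottle0','espresso_cup','tamper','cup_stack','sugar_jar','milk_pot']:
        try:
            for r in recognise(l,c)[:5]: print(l,round(r['score'],2),np.round(c2w(c,r['at']),3))
        except Exception as e: print(l,e)
E
```

```text
pics
{'time_s': 0.0, 'joints': array([ 9.13083329e+01,  2.20896530e+01,  3.80562593e-01, -2.80696749e-02,
       -6.84102343e+01, -1.48189777e+01]), 'joint_velocities': array([-0.02060427,  0.03207632, -0.04533988,  0.00361736,  0.09811075,
        0.00501944]), 'effort': array([ 1.28512344e-03, -3.90668321e+01,  1.87403244e+01,  4.21974778e+00,
        1.09745236e-02, -1.96849583e-04]), 'tcp_pos': array([0.14583902, 0.6071556 , 0.22947898]), 'ee_rot': array([[ 9.72284310e-01, -2.33801315e-01, -4.07867900e-04],
       [-2.33801652e-01, -9.72282063e-01, -2.09242544e-03],
       [ 9.26491761e-05,  2.12979261e-03, -9.99997728e-01]]), 'wrist_force': array([ 0.02002206,  0.52092254, -0.51060348]), 'moment': array([-0.04257717, -0.00302976, -0.01247846]), 'gripper_width': 0.9982038555176193}
top [3.630e-01 1.000e-03 1.512e+00] [[476.0, 0.0, 248.0], [0.0, 476.0, 200.7], [0.0, 0.0, 1.0]]
keeper 0.65 [0.63  0.073 0.243]
keeper 0.55 [ 0.69  -0.137  0.119]
keeper 0.49 [ 0.622 -0.462  0.043]
keeper 0.43 [0.531 0.46  0.128]
keeper_knob 0.64 [0.631 0.069 0.248]
end_catch 0.56 [0.63  0.071 0.245]
e
[... 885 characters left out ...]
0.637 0.063 0.243]
end_catch 0.65 [ 0.59  -0.192  0.129]
end_catch 0.19 [ 0.581 -0.078  0.13 ]
gate_catch 0.38 [0.588 0.051 0.094]
gate_grip 0.61 [0.585 0.055 0.102]
gate 0.69 [0.585 0.05  0.097]
bottle0 0.92 [0.725 0.047 0.11 ]
bottle0 0.87 [ 0.847 -0.089  0.062]
bottle0 0.71 [ 0.704 -0.154  0.106]
bottle0 0.67 [ 0.85  -0.004  0.099]
bottle0 0.59 [ 0.722 -0.06   0.11 ]
espresso_cup 0.82 [ 0.455 -0.176  0.036]
espresso_cup 0.6 [ 0.629 -0.104  0.07 ]
tamper 0.78 [ 0.462 -0.403  0.023]
tamper 0.33 [ 0.629 -0.102  0.07 ]
cup_stack 0.74 [0.46  0.423 0.07 ]
cup_stack 0.69 [0.588 0.052 0.098]
cup_stack 0.61 [0.539 0.446 0.103]
sugar_jar 0.94 [0.457 0.422 0.072]
milk_pot 0.73 [ 0.614 -0.469  0.057]
```

Run:
```python
import numpy as np,cv2
for n,(x0,y0,x1,y1) in dict(top=(150,20,350,170),side=(130,120,370,300)).items():
    d=np.load('/tmp/'+n+'0.npz'); im=cv2.cvtColor(d['pixels'],cv2.COLOR_RGB2BGR)
    K=d['mtx']
    for X in ([.5,-.15,0.1],[.6,.1,.2]):
        p=d['R']@np.array(X)+d['t']; q=K@p/p[2]; print(n,X,q[:2])
    s=min(800/(x1-x0),600/(y1-y0))
    cv2.imwrite(f'pics/{n}0z.png',cv2.resize(im[y0:y1,x0:x1],None,fx=s,fy=s,interpolation=cv2.INTER_CUBIC));print(s)
```

```text
top [0.5, -0.15, 0.1] [306.74821893 248.93060777]
top [0.6, 0.1, 0.2] [219.98102278 210.55918207]
4.0
side [0.5, -0.15, 0.1] [199.65731332 215.96117975]
side [0.6, 0.1, 0.2] [246.8555847  156.30160732]
3.3333333333333335
```

View pics/top0.png

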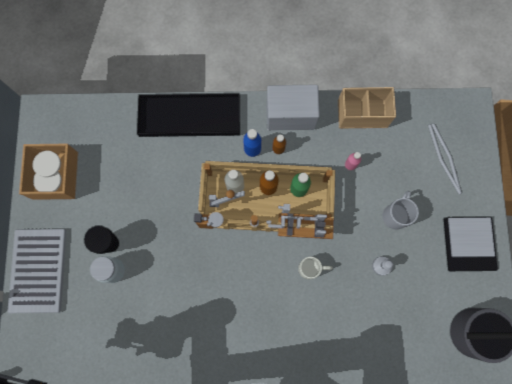

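View pics/side0.png

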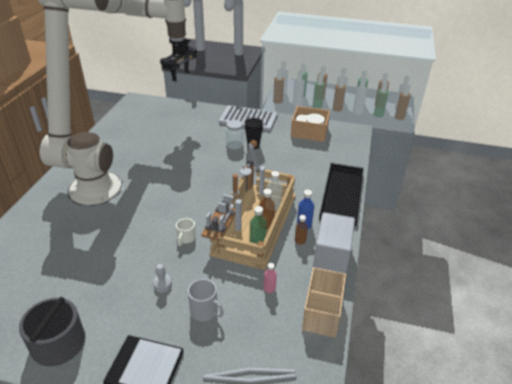

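Run:
```python
import numpy as np,cv2
for n,(x0,y0,x1,y1) in dict(top=(190,150,350,270),side=(190,150,310,265)).items():
    d=np.load('/tmp/'+n+'0.npz'); im=cv2.cvtColor(d['pixels'],cv2.COLOR_RGB2BGR)
    s=5
    cv2.imwrite(f'pics/{n}0y.png',cv2.resize(im[y0:y1,x0:x1],None,fx=s,fy=s,interpolation=cv2.INTER_CUBIC))
```

```text
(no output)
```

View pics/top0y.png

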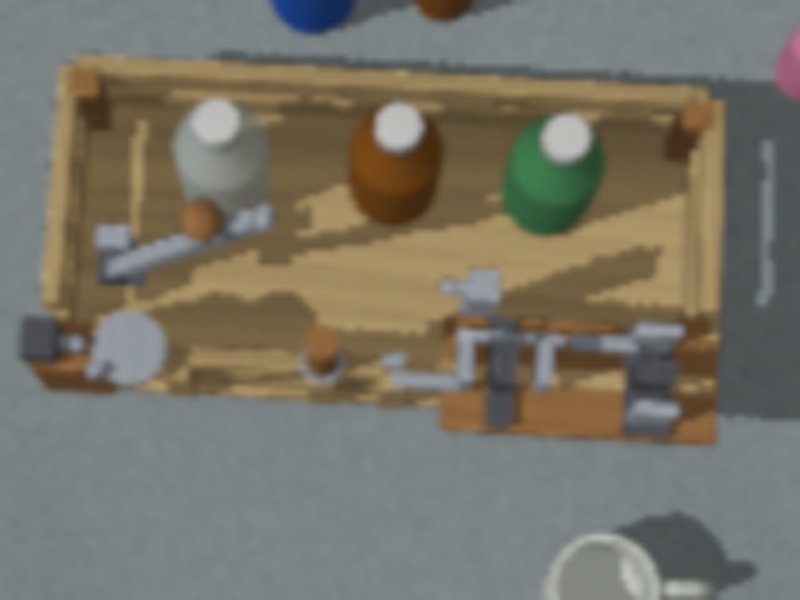

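View pics/side0y.png

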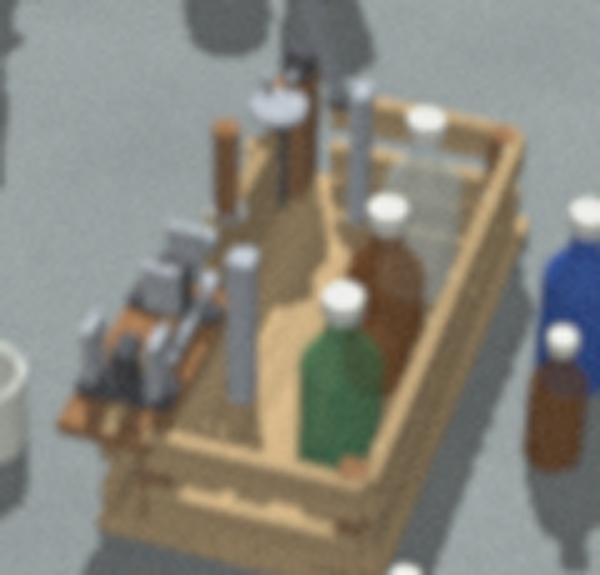

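Run:
```python
from h import *
c=capture('wrist'); print(np.round(c['mount'],3),np.round(c['mtx'],1))
import numpy as np
# rough: crate rim line, top view points via depth
d=np.load('/tmp/top0.npz'); d={k:d[k] for k in d.files}
o=lambda x,y:(190+x/5,150+y/5)
for n,p in dict(knob=(200,220),barend=(258,218),barpiv=(118,255),post=(322,340),knobdisc=(130,347),endf=(655,410),endb=(655,335),gl=(466,355),gr=(545,360),rimL=(80,65),rimR=(705,95),green=(567,138),brown=(400,127),clear=(216,120)).items():
    u,v=o(*p); print(n,np.round(pix2w(d,round(u),round(v)),3))
```

```text
[[-0.    -0.965 -0.263  0.072]
 [ 1.    -0.    -0.001  0.001]
 [ 0.001 -0.263  0.965 -0.155]
 [ 0.     0.     0.     1.   ]] [[286.4   0.  251.5]
 [  0.  286.4 197. ]
 [  0.    0.    1. ]]
knob [0.627 0.067 0.294]
barend [0.626 0.035 0.298]
barpiv [0.638 0.122 0.147]
post [0.581 0.005 0.184]
knobdisc [0.589 0.118 0.118]
endf [ 0.544 -0.188  0.146]
endb [ 0.588 -0.189  0.145]
gl [ 0.576 -0.079  0.152]
gr [ 0.573 -0.125  0.152]
rimL [0.768 0.152 0.096]
rimR [ 0.744 -0.232  0.098]
green [ 0.698 -0.138  0.171]
brown [ 0.709 -0.043  0.169]
clear [0.714 0.065 0.167]
```

Emit:
apply_moves --plan '[[[100,0.5,-0.5,1,0,0,0],[100,0.7,-1,1,0,0,0],[100,0.7,-1,1,0,0,0],[100,0.7,-1,1,0,0,0],[100,0.7,-1,1,0,0,0],[100,0.7,-1,1,0,0,0],[100,0.7,-1,0.5,0,0,0],[100,0.7,-1,0,0,0,0],[100,0.7,-1,0,0,0,0],[100,0.7,-1,0,0,0,0],[100,0.7,-1,0,0,0,0],[100,0.7,-1,0,0,0,0]]]'

```text
time_s: 2.35
tcp_pos: [0.3546, 0.3082, 0.3995]
ee_rot: [[0.975, -0.224, 0.007], [-0.224, -0.975, 0.001], [0.006, -0.002, -1.0]]
wrist_force: [-0.2, -0.0, 1.3]
gripper_width: 1.002
```

Emit:
apply_moves --plan '[[[100,0.8,-1,0,0,0,-0.1],[100,0.8,-1,0,0,0,-0.12],[100,0.8,-1,0,0,0,-0.12],[100,0.8,-1,0,0,0,-0.12],[100,0.8,-1,0,0,0,-0.12],[100,0.8,-1,0,0,0,-0.12],[100,0.8,-1,0,0,0,-0.12],[100,0.8,-1,0,0,0,-0.12],[100,0.8,-1,0,0,0,-0.12],[100,0.8,-1,0,0,0,-0.12],[100,0.8,-1,0,0,0,-0.12],[100,0.0,-0.5,0,0,0,-0.12]]]'

```text
time_s: 3.35
tcp_pos: [0.5836, 0.0009, 0.402]
ee_rot: [[-0.134, -0.991, 0.009], [-0.991, 0.134, -0.009], [0.008, -0.01, -1.0]]
wrist_force: [-0.5, 0.9, -0.2]
gripper_width: 1.001
```

```bash
cat >> h.py <<'E'
def wr(name):
    s=sense(); c=capture('wrist'); 
    R=np.array(s['ee_rot']);p=np.array(s['tcp_pos']);M=np.array(c['mount'])
    Rc=R@M[:3,:3]; tc=R@M[:3,3]+p   # cam->world
    c['R']=Rc.T; c['t']=-Rc.T@tc
    save(c,name); np.savez('/tmp/'+name+'.npz',**{k:c[k] for k in('pixels','depth','mtx','R','t')})
    return s,c
def ld(n):
    d=np.load('/tmp/'+n+'.npz'); return {k:d[k] for k in d.files}
def crop(n,x0,y0,x1,y1):
    im=cv2.imread('pics/'+n+'.png'); s=min(800/(x1-x0),600/(y1-y0))
    cv2.imwrite('pics/'+n+'z.png',cv2.resize(im[y0:y1,x0:x1],None,fx=s,fy=s,interpolation=cv2.INTER_CUBIC)); return s
def proj(c,X):
    p=c['R']@np.array(X)+c['t']; return (c['mtx']@p/p[2])[:2]
E
python3 - <<'E'
from h import *
s,c=wr('w1'); print(s['time_s'],s['joints'],s['tcp_pos'],np.round(s['ee_rot'],3))
for l in ['keeper_knob','end_catch','gate_catch','gate_grip']:
    for r in recognise(l,c)[:3]: print(l,round(r['score'],2),np.round(c2w(c,r['at']),3))
E
```

```text
3.35 [ 16.31741647  14.01306032  12.64594134   0.63304351 -88.28445034
 -24.03455625] [0.58357471 0.00091061 0.40195216] [[-0.134 -0.991  0.009]
 [-0.991  0.134 -0.009]
 [ 0.008 -0.01  -1.   ]]
keeper_knob 0.71 [0.628 0.052 0.282]
end_catch 0.65 [ 0.592 -0.179  0.121]
gate_catch 0.84 [ 0.581 -0.082  0.112]
gate_grip 0.68 [0.581 0.077 0.114]
gate_grip 0.58 [ 0.643 -0.097  0.048]
```

View pics/w1.png

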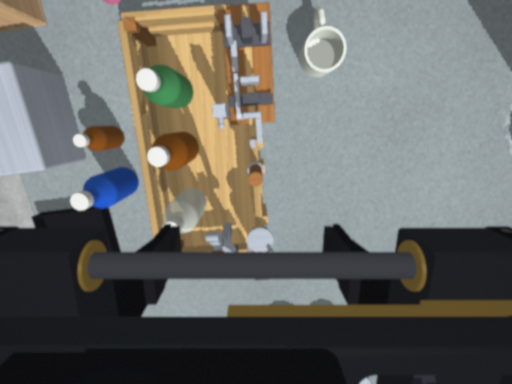

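Emit:
apply_moves --plan '[[[100,0.2,1,0.2,0,0,0.01],[100,0.2,1,0.2,0,0,0.01],[100,0.2,1,0.2,0,0,0.01],[100,0.2,1,0,0,0,0.01],[100,0,1,0,0,0,0.01],[100,0,1,0,0,0,0.01],[100,0,0,0,0,0,0],[100,0,0,0,0,0,0],[100,0,0,0,0,0,0]]]'

```text
time_s: 4.35
tcp_pos: [0.5948, 0.1699, 0.424]
ee_rot: [[-0.034, -0.999, 0.018], [-0.999, 0.034, -0.002], [0.002, -0.018, -1.0]]
wrist_force: [-0.2, 0.0, 0.1]
gripper_width: 0.999
```

Run:
```python
from h import *
s,c=wr('w2'); print(s['time_s'],s['joints'],s['tcp_pos'],np.round(s['ee_rot'],3))
for l in ['keeper_knob','end_catch','gate_catch','gate_grip']:
    for r in recognise(l,c)[:3]: print(l,round(r['score'],2),np.round(c2w(c,r['at']),3))
print(crop('w2',120,20,320,170));
```

```text
4.35 [ 31.22938994  17.66493456  20.62056228   0.63125406 -92.16110765
 -33.13056283] [0.59479068 0.16992474 0.42395555] [[-0.034 -0.999  0.018]
 [-0.999  0.034 -0.002]
 [ 0.002 -0.018 -1.   ]]
keeper_knob 0.79 [0.629 0.069 0.288]
end_catch 0.44 [0.649 0.041 0.016]
gate_catch 0.47 [0.625 0.069 0.284]
gate_grip 0.72 [0.58  0.057 0.117]
4.0
```

View pics/w2.png

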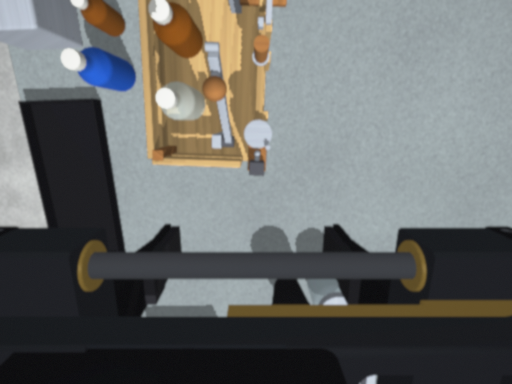

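Run:
```python
from h import *
print(crop('w2',140,0,280,105))
im=cv2.imread('pics/w1.png')[0:190,210:290]; cv2.imwrite('pics/w1z.png',cv2.resize(im,None,fx=4,fy=3.15,interpolation=cv2.INTER_CUBIC))
im=cv2.imread('pics/w1.png')[0:130,200:300]; cv2.imwrite('pics/w1z.png',cv2.resize(im,None,fx=4.6,fy=4.6,interpolation=cv2.INTER_CUBIC))
```

```text
5.714285714285714
```

View pics/w2z.png

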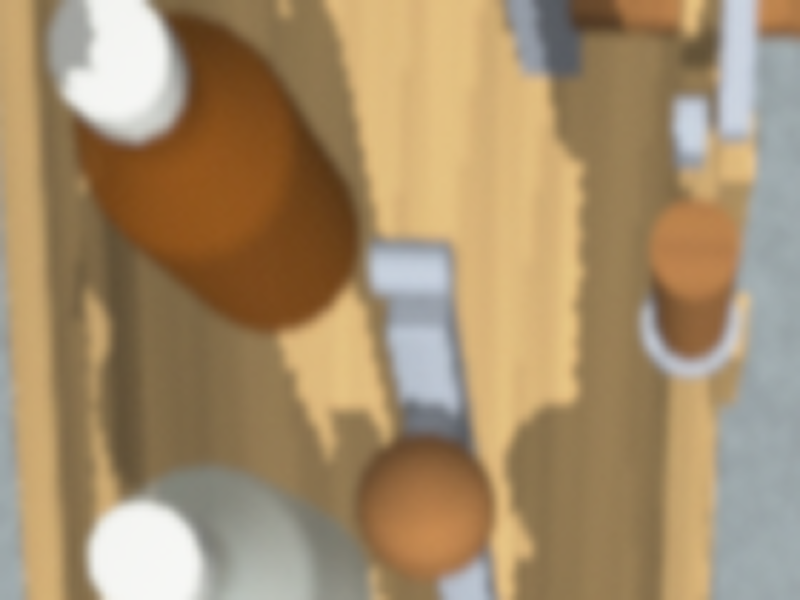

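View pics/w1z.png

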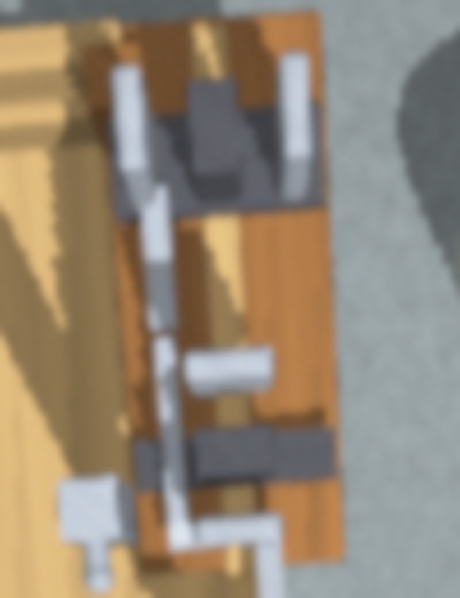

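```bash
cat >> h.py <<'E'
def tri(obs):
    A=[];b=[]
    for c,u,v in obs:
        P=c['mtx']@np.c_[c['R'],c['t']]
        for r in (u*P[2]-P[0],v*P[2]-P[1]): A.append(r[:3]);b.append(-r[3])
    X=np.linalg.lstsq(np.array(A),np.array(b),rcond=None)[0]
    return np.round(X,4),[np.round(proj(c,X)-[u,v],1).tolist() for c,u,v in obs]
E
python3 - <<'E'
from h import *
T,S,W1,W2=ld('top0'),ld('side0'),ld('w1'),ld('w2')
t=lambda x,y:(T,190+x/5,150+y/5); s=lambda x,y:(S,190+x/5,150+y/5)
w1=lambda x,y:(W1,200+x/4.6,y/4.6); w2=lambda x,y:(W2,140+x/5.714,y/5.714)
print('knob',tri([t(201,219),w2(425,508)]))
print('post top',tri([t(322,335),w2(695,248)]),tri([t(322,335),w2(695,248),s(227,128)]))
print('end front ear top',tri([t(655,410),w1(294,75)]))
print('end f',pix2w(T,190+655/5,150+410/5))
for n,(x0,y0,x1,y1) in dict(endb=(112,68,140,180),endf=(282,55,308,195),gr=(185,350,270,375),gl=(180,520,280,540),disc=None).items() if False else []: pass
# height filter of top depth/wrist1 over ear region: points with z 0.14-0.158
for nm,c in (('top',T),('w1',W1),('w2',W2),('side',S)):
    v,u=np.mgrid[0:384,0:512]; d=c['depth']; K=c['mtx']
    P=np.stack([(u-K[0,2])/K[0,0]*d,(v-K[1,2])/K[1,1]*d,d],-1)
    X=(P-c['t'])@c['R']
    m=(d>0)&(X[...,2]>.140)&(X[...,2]<.158)&(X[...,0]>.52)&(X[...,0]<.61)&(X[...,1]>-.23)&(X[...,1]<-.05)
    n,lab,st,cen=cv2.connectedComponentsWithStats(m.astype(np.uint8),connectivity=4)
    for i in range(1,n):
        q=X[lab==i]
        if len(q)>4: print(nm,len(q),'min',q.min(0).round(3),'max',q.max(0).round(3),'mean',q.mean(0).round(3))
E
```

```text
knob (array([0.6306, 0.0671, 0.2792]), [[0.0, -0.0], [0.1, 0.0]])
post top (array([0.583 , 0.0044, 0.1818]), [[-0.2, 0.3], [-1.7, -1.2]]) (array([0.5836, 0.0041, 0.1781]), [[-0.1, 0.3], [-2.2, -0.6], [-0.1, -0.0]])
end front ear top (array([ 0.542 , -0.1857,  0.1698]), [[0.5, -0.4], [3.1, 2.5]])
end f [ 0.54396754 -0.18764946  0.1456831 ]
top 30 min [ 0.587 -0.204  0.141] max [ 0.596 -0.18   0.155] mean [ 0.591 -0.191  0.149]
top 26 min [ 0.565 -0.082  0.141] max [ 0.589 -0.076  0.156] mean [ 0.576 -0.079  0.15 ]
top 26 min [ 0.561 -0.128  0.146] max [ 0.585 -0.121  0.155] mean [ 0.573 -0.125  0.151]
top 30 min [ 0.542 -0.202  0.141] max [ 0.55  -0.176  0.157] mean [ 0.546 -0.188  0.149]
w1 160 min [ 0.541 -0.2    0.141] max [ 0.55  -0.174  0.154] mean [ 0.546 -0.186  0.151]
w1 159 min [ 0.586 -0.203  0.14 ] max [ 0.595 -0.177  0.154] mean [ 0.591 -0.189  0.151]
w1 138 min [ 0.56  -0.129  0.14 ] max [ 0.585 -0.12   0.154] mean [ 0.573 -0.124  0.151]
w1 113 min [ 0.564 -0.083  0.143] max [ 0.589 -0.074  0.154] mean [ 0.576 -0.078  0.152]
side 27 min [ 0.563 -0.085  0.14 ] max [ 0.589 -0.074  0.154] mean [ 0.577 -0.081  0.147]
side 26 min [ 0.562 -0.132  0.142] max [ 0.586 -0.114  0.153] mean [ 0.574 -0.126  0.147]
side 25 min [ 0.541 -0.203  0.14 ] max [ 0.551 -0.18   0.157] mean [ 0.547 -0.191  0.148]
side 24 min [ 0.588 -0.207  0.14 ] max [ 0.597 -0.182  0.154] mean [ 0.592 -0.195  0.148]
```

Emit:
apply_moves --plan '[[[100,0.3,-0.8,-0.6,0,0.01,-0.016],[100,0.3,-0.8,-0.6,0,0.008,-0.016],[100,0.3,-0.8,-0.6,0,0,0],[100,0.3,-0.8,-0.6,0,0,0],[100,0.2,-0.8,-0.6,0,0,0],[100,0,0,-0.3,0,0,0],[100,0,0,0,0,0,0]]]'

```text
time_s: 5.18
tcp_pos: [0.6313, 0.059, 0.3403]
ee_rot: [[-0.076, -0.997, 0.003], [-0.997, 0.076, 0.0], [-0.0, -0.003, -1.0]]
wrist_force: [-0.3, 0.9, 1.0]
gripper_width: 1.001
```

Emit:
apply_moves --plan '[[[100,0,0.3,-0.8,0,0,0],[100,0,0,-0.9,0,0,0],[100,0,0,-0.8,0,0,0],[100,0,0,-0.2,0,0,0.01],[100,0,0,0,0,0,0]]]'

```text
time_s: 5.6
tcp_pos: [0.6324, 0.0664, 0.2755]
ee_rot: [[-0.067, -0.998, 0.012], [-0.998, 0.067, 0.001], [-0.002, -0.012, -1.0]]
wrist_force: [0.1, 0.3, 0.0]
gripper_width: 1.002
```

Run:
```python
from h import *
s,c=wr('w3'); print(s['time_s'],s['tcp_pos'])
```

```text
5.6 [0.63239188 0.06639549 0.27554718]
```

View pics/w3.png

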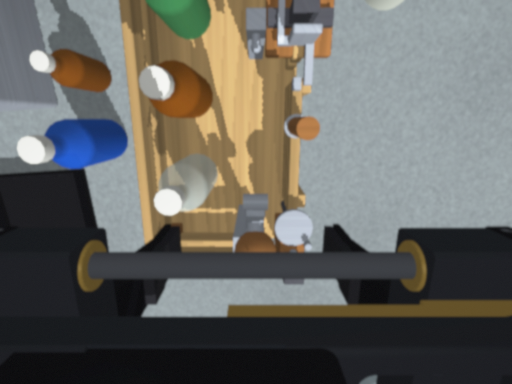

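Emit:
apply_moves --plan '[[[20,0,0,-0.3,0,0.01,0],[0,0,0,0,0,0,0],[0,0,0,0,0,0,0],[0,0,0,0,0,0,0],[0,0,0,0,0,0,0],[0,0,0,0,0,0,0],[0,0,0,0,0,0,0],[0,0,0,0,0,0,0]]]'

```text
time_s: 6.32
tcp_pos: [0.6354, 0.0676, 0.2751]
ee_rot: [[-0.066, -0.998, 0.013], [-0.998, 0.066, 0.004], [-0.005, -0.013, -1.0]]
wrist_force: [0.4, -0.5, 0.2]
gripper_width: 0.476
```

Emit:
apply_moves --plan '[[[0,-0.1,0,-0.2,0,0,0],[0,0,0,0,0,0,0],[0,0,0,0,0,0,0],[0,0,0,0,0,0,0],[0,0,0,0,0,0,0],[0,0,0,0,0,0,0]]]'

```text
time_s: 6.82
tcp_pos: [0.6306, 0.0671, 0.2695]
ee_rot: [[-0.066, -0.998, 0.009], [-0.998, 0.066, 0.003], [-0.003, -0.008, -1.0]]
wrist_force: [-0.6, -1.3, 0.5]
gripper_width: 0.255
```

Emit:
apply_moves --plan '[[[0,-0.04,-0.6,-0.28,0,0,0],[0,-0.04,-0.6,-0.36,0,0,0],[0,-0.04,-0.56,-0.42,0,0,0],[0,-0.04,-0.51,-0.47,0,0,0]]]'

```text
time_s: 7.15
tcp_pos: [0.6269, 0.0108, 0.2321]
ee_rot: [[-0.061, -0.998, 0.013], [-0.998, 0.061, 0.007], [-0.007, -0.013, -1.0]]
wrist_force: [-0.2, 2.7, -0.9]
gripper_width: 0.257
```

Emit:
apply_moves --plan '[[[0,0,-0.46,-0.53,0,0,0],[0,0,-0.4,-0.57,0,0,0],[0,0,-0.34,-0.61,0,0,0],[0,0,-0.28,-0.64,0,0,0],[0,0,-0.2,-0.66,0,0,0]]]'

```text
time_s: 7.57
tcp_pos: [0.6238, -0.0349, 0.1505]
ee_rot: [[-0.067, -0.998, 0.012], [-0.998, 0.067, 0.015], [-0.015, -0.011, -1.0]]
wrist_force: [-0.9, 6.3, 0.1]
gripper_width: 0.255
```

Emit:
apply_moves --plan '[[[0,0,-0.1,-0.5,0,0,0],[0,0,-0.05,-0.6,0,0,0],[0,0,0,-0.6,0,0,0],[0,0,0,-0.4,0,0,0]]]'

```text
time_s: 7.9
tcp_pos: [0.6243, -0.0422, 0.1164]
ee_rot: [[-0.06, -0.998, 0.019], [-0.998, 0.06, 0.01], [-0.011, -0.019, -1.0]]
wrist_force: [-18.3, 9.9, 39.2]
gripper_width: 0.253
```

Emit:
apply_moves --plan '[[[0,0,0,0.4,0,0,0],[0,0,0,0,0,0,0]]]'

```text
time_s: 8.07
tcp_pos: [0.6238, -0.0416, 0.1239]
ee_rot: [[-0.062, -0.998, 0.022], [-0.998, 0.062, 0.014], [-0.016, -0.021, -1.0]]
wrist_force: [-3.8, 4.0, 17.6]
gripper_width: 0.238
```

Run:
```python
from h import *
for n in ('side','top'):
    c=capture(n); save(c,n+'1')
s,c=wr('w4'); print(s['time_s'],s['tcp_pos'],s['wrist_force'],s['gripper_width'])
crop('side1',190,150,310,240);crop('top1',190,150,350,270)
```

```text
8.1667 [ 0.62381426 -0.04162866  0.12415136] [-2.51203301  4.27924308  6.01095233] 0.23343191302009533
```

View pics/side1z.png

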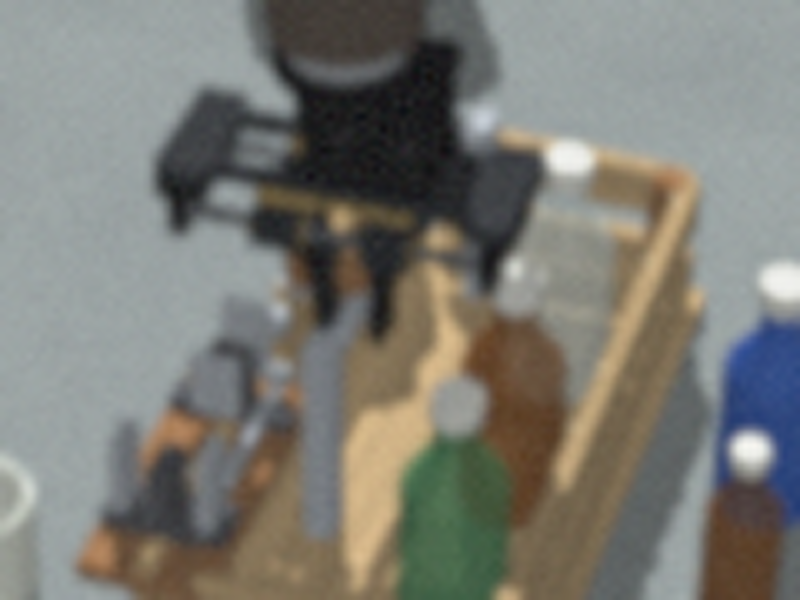

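View pics/w4.png

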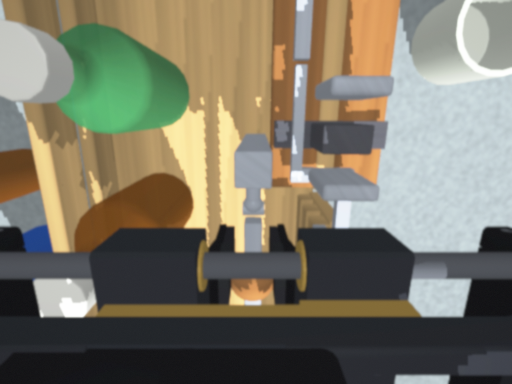

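Emit:
apply_moves --plan '[[[50,0,0,0,0,0,0],[50,0,0,0,0,0,0],[50,0,0,0,0,0,0],[50,0,0,0,0,0,0],[50,0,0,0,0,0,0]]]'

```text
time_s: 8.63
tcp_pos: [0.6236, -0.0446, 0.1225]
ee_rot: [[-0.063, -0.998, 0.021], [-0.998, 0.064, 0.012], [-0.014, -0.021, -1.0]]
wrist_force: [0.2, -0.2, 0.5]
gripper_width: 0.474
```

Emit:
apply_moves --plan '[[[50,0,0,0.8,0,0.01,0],[50,0,0,1,0,0.01,0],[60,0,0,1,0,0,0],[100,-0.3,-0.6,0.7,0,0,0],[100,-0.4,-0.9,0,0,0,0],[100,-0.4,-0.9,0,0,0,0],[100,-0.4,-0.9,0,0,0,0],[100,-0.4,-0.9,0,0,0,0],[100,-0.3,-0.9,0,0,0,0],[100,0,-0.6,0,0,0,0],[100,0,0,0,0,0,0],[100,0,0,0,0,0,0]]]'

```text
time_s: 9.63
tcp_pos: [0.5635, -0.196, 0.2091]
ee_rot: [[-0.064, -0.998, -0.006], [-0.998, 0.064, 0.008], [-0.008, 0.007, -1.0]]
wrist_force: [0.7, 1.0, 0.7]
gripper_width: 0.989
```

Run:
```python
from h import *
for n in ('side','top'):
    c=capture(n); save(c,n+'2'); np.savez('/tmp/'+n+'2.npz',**{k:c[k] for k in('pixels','depth','mtx','R','t')})
    for r in recognise('keeper_knob',c)[:2]: print(n,round(r['score'],2),np.round(c2w(c,r['at']),3))
s,c=wr('w5'); print(s['time_s'],s['tcp_pos'],s['wrist_force'],s['gripper_width'])
crop('side2',190,150,310,240);crop('top2',190,150,350,270)
```

```text
side 0.66 [ 0.703 -0.154  0.107]
side 0.51 [0.633 0.015 0.132]
top 0.68 [0.633 0.089 0.131]
9.8333 [ 0.56418156 -0.19452645  0.20928069] [0.13786296 0.78386678 0.21132866] 0.9990905128372288
```

View pics/side2z.png

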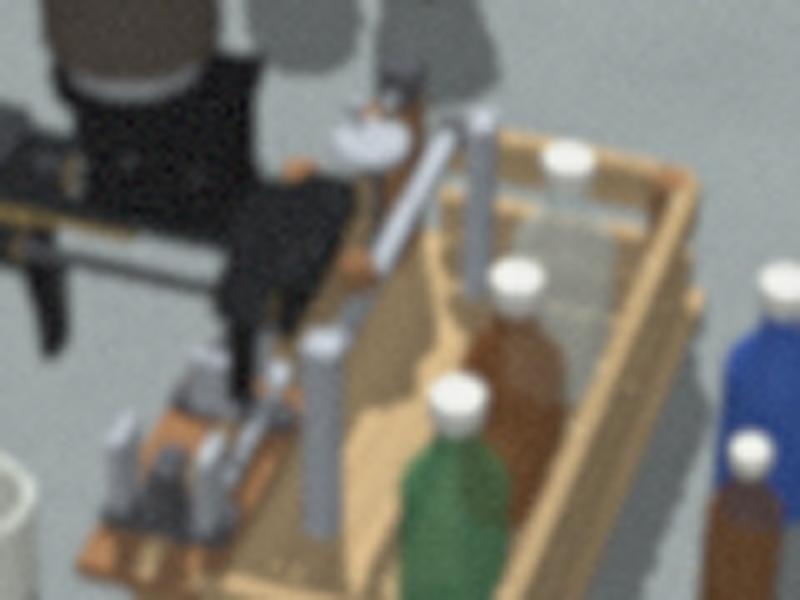

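View pics/top2z.png

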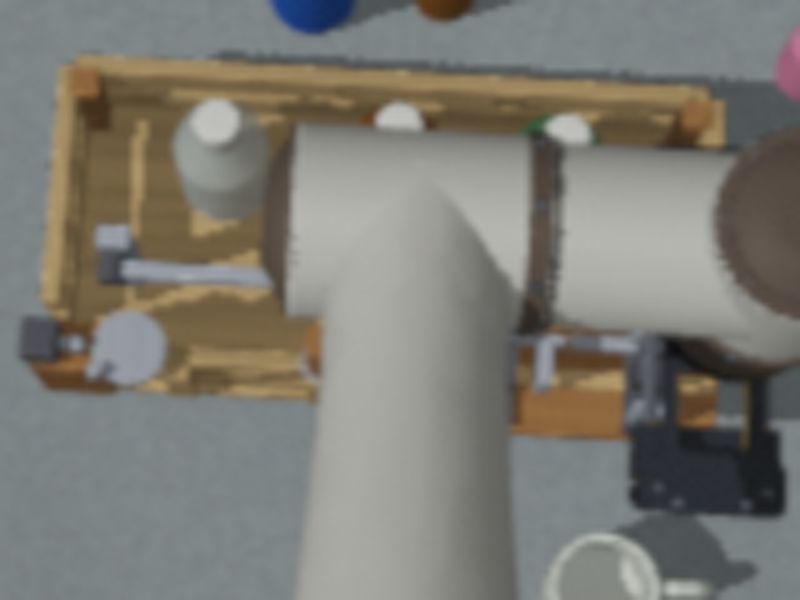

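View pics/w5.png

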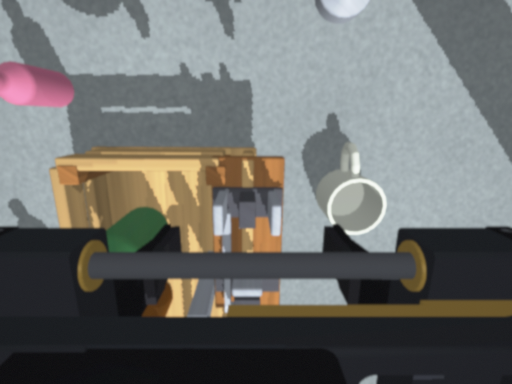

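Run:
```python
from h import *
S=ld('side2'); k=6.667
for p in [(358,262),(352,255),(362,255),(380,260),(390,245),(400,225),(410,208),(425,180),(440,150),(455,130),(345,310)]:
    print(p,np.round(pix2w(S,round(190+p[0]/k),round(150+p[1]/k)),3))
for X in ([.6245,-.037,.147],[.6245,-.037,.150],[.6245,-.037,.155],[.6335,.1,.13]):
    q=proj(S,X); print(X,(q[0]-190)*k,(q[1]-150)*k)
T=ld('top2')
for u in (216,222,228,234,240): print(np.round(pix2w(T,u,204),3))
```

```text
(358, 262) [ 0.625 -0.033  0.155]
(352, 255) [ 0.621 -0.03   0.156]
(362, 255) [ 0.623 -0.024  0.152]
(380, 260) [ 0.628 -0.002  0.132]
(390, 245) [0.627 0.015 0.127]
(400, 225) [0.631 0.029 0.131]
(410, 208) [0.631 0.044 0.134]
(425, 180) [0.635 0.071 0.133]
(440, 150) [0.635 0.104 0.133]
(455, 130) [0.638 0.123 0.134]
(345, 310) [ 0.62  -0.039  0.127]
[0.6245, -0.037, 0.147] 356.17842401717246 275.90740046736033
[0.6245, -0.037, 0.15] 356.18974332725253 271.4528092173692
[0.6245, -0.037, 0.155] 356.20866734383947 264.00546851341034
[0.6335, 0.1, 0.13] 435.9542921297077 154.18704062550776
[0.632 0.117 0.133]
[0.632 0.099 0.133]
[0.632 0.081 0.132]
[0.632 0.064 0.129]
[0.633 0.046 0.124]
```

Emit:
apply_moves --plan '[[[100,0.17,0.24,-0.7,0,0,0],[100,0,0,-0.8,0,0,0],[100,0,0,-0.8,0,0,0],[100,0,0,-0.5,0,0,0],[100,0,0,0,0,0,0],[100,0,0,0,0,0,0]]]'

```text
time_s: 10.38
tcp_pos: [0.5714, -0.1837, 0.1389]
ee_rot: [[-0.053, -0.999, -0.001], [-0.999, 0.053, 0.007], [-0.007, 0.001, -1.0]]
wrist_force: [0.0, 0.1, 0.5]
gripper_width: 0.998
```

Emit:
apply_moves --plan '[[[80,-0.12,-0.18,-0.3,0,0,-0.013],[50,0,0,0,0,0,0],[0,0,0,0,0,0,0],[0,0,0,0,0,0,0],[0,0,0,0,0,0,0],[0,0,0,0,0,0,0],[0,0,0,0,0,0,0],[0,0,0,0,0,0,0],[0,0,0,0,0,0,0],[0,0,0,0,0,0,0]]]'

```text
time_s: 11.22
tcp_pos: [0.5679, -0.1881, 0.1341]
ee_rot: [[-0.067, -0.998, 0.001], [-0.998, 0.067, 0.007], [-0.007, -0.0, -1.0]]
wrist_force: [-1.8, 0.1, 0.2]
gripper_width: 0.372
```

Emit:
apply_moves --plan '[[[0,0,0,0,0,0,0],[0,0,0,0,0,0,0],[0,0,0,0,0,0,0],[0,0,0,0,0,0,0]]]'

```text
time_s: 11.55
tcp_pos: [0.5679, -0.1881, 0.1341]
ee_rot: [[-0.067, -0.998, 0.001], [-0.998, 0.067, 0.007], [-0.007, -0.0, -1.0]]
wrist_force: [-0.9, 0.7, -0.3]
gripper_width: 0.372
```

Emit:
apply_moves --plan '[[[100,0,0,0,0,0,0],[100,0,0,0,0,0,0],[100,0,0,0,0,0,0],[100,0,0,0,0,0,0],[100,0,0,0,0,0,0],[100,0,0,0.7,0,0,0],[100,0,0,1,0,0,0],[100,0,0,1,0,0,0.05],[100,0,0.4,0.4,0,0,0.12],[100,0,0.5,0,0,0,0.12],[100,0,0.5,0,0,0,0.12],[100,0,0.5,0,0,0,0.12]]]'

```text
time_s: 12.55
tcp_pos: [0.5707, -0.1416, 0.2168]
ee_rot: [[0.463, -0.886, 0.006], [-0.886, -0.463, 0.004], [-0.001, -0.007, -1.0]]
wrist_force: [-0.5, 0.1, -0.8]
gripper_width: 0.993
```

Emit:
apply_moves --plan '[[[100,0,0.4,0,0,0,0.12],[100,0,0.3,0,0,0,0.12],[100,0,0.2,0,0,0,0.12],[100,0,0.1,0,0,0,0.12],[100,0,0,0,0,0,0.12],[100,0,0,0,0,0,0.12],[100,0,0,0,0,0,0.12],[100,0,0,0,0,0,0.08],[100,0,0,0,0,0,0],[100,0,0,0,0,0,0]]]'

```text
time_s: 13.38
tcp_pos: [0.5725, -0.1122, 0.2194]
ee_rot: [[0.992, -0.127, 0.006], [-0.128, -0.992, 0.01], [0.005, -0.011, -1.0]]
wrist_force: [-1.3, -0.3, -0.1]
gripper_width: 1.0
```

Run:
```python
from h import *
s,c=wr('w6'); print(s['time_s'],s['tcp_pos'],np.round(s['ee_rot'],3),s['joints'])
c=capture('side'); save(c,'side3'); np.savez('/tmp/side3.npz',**{k:c[k] for k in('pixels','depth','mtx','R','t')})
crop('side3',190,150,310,240)
```

```text
13.3833 [ 0.57252815 -0.11218598  0.21943804] [[ 0.992 -0.127  0.006]
 [-0.128 -0.992  0.01 ]
 [ 0.005 -0.011 -1.   ]] [  4.50609282  18.35378059  -6.50088654  -0.63048188 -64.74842643
  78.43683475]
```

View pics/w6.png

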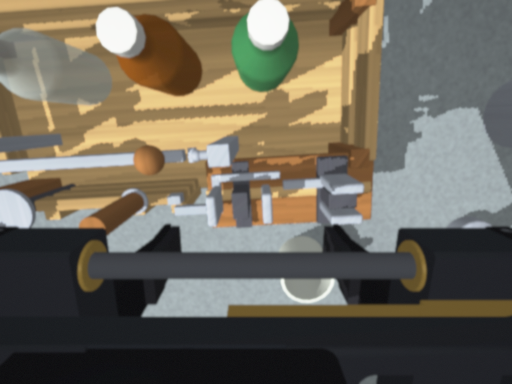

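View pics/side3z.png

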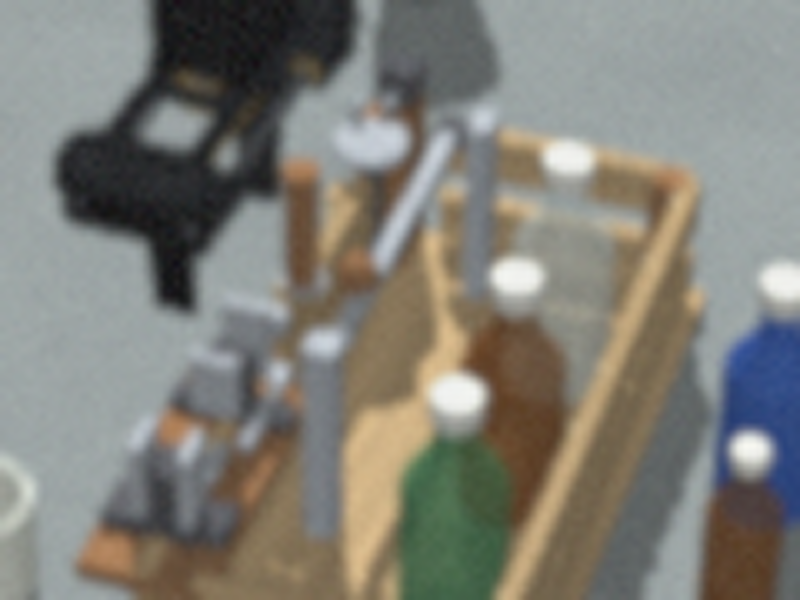

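Run:
```python
from h import *
S=ld('side3');W=ld('w6')
print(tri([(W,149,160),(S,190+358/6.67,150+264/6.67)]))
for u,v in [(149,160),(149,155),(120,159),(60,163),(170,156)]: print(np.round(pix2w(W,u,v),3))
for nm,c in (('side',S),('w6',W)):
    v,u=np.mgrid[0:384,0:512]; d=c['depth']; K=c['mtx']
    P=np.stack([(u-K[0,2])/K[0,0]*d,(v-K[1,2])/K[1,1]*d,d],-1)
    X=(P-c['t'])@c['R']
    m=(d>0)&(X[...,2]>.138)&(X[...,2]<.158)&(X[...,0]>.52)&(X[...,0]<.61)&(X[...,1]>-.23)&(X[...,1]<-.05)
    n,lab,st,cen=cv2.connectedComponentsWithStats(m.astype(np.uint8),connectivity=4)
    for i in range(1,n):
        q=X[lab==i]
        if len(q)>4: print(nm,len(q),'min',q.min(0).round(3),'max',q.max(0).round(3),'mean',q.mean(0).round(3))
```

```text
(array([ 0.6256, -0.04  ,  0.1576]), [[-0.8, -1.7], [-0.2, 0.0]])
[ 0.624 -0.04   0.157]
[ 0.628 -0.042  0.159]
[ 0.626 -0.006  0.133]
[0.629 0.046 0.133]
[ 0.623 -0.049  0.133]
side 29 min [ 0.563 -0.088  0.139] max [ 0.59  -0.076  0.153] mean [ 0.578 -0.082  0.147]
side 33 min [ 0.563 -0.133  0.139] max [ 0.585 -0.102  0.155] mean [ 0.574 -0.124  0.146]
side 27 min [ 0.552 -0.207  0.138] max [ 0.561 -0.178  0.155] mean [ 0.557 -0.192  0.148]
side 24 min [ 0.573 -0.207  0.139] max [ 0.587 -0.18   0.156] mean [ 0.582 -0.194  0.148]
w6 796 min [ 0.561 -0.203  0.138] max [ 0.586 -0.178  0.153] mean [ 0.575 -0.19   0.145]
w6 324 min [ 0.56  -0.13   0.139] max [ 0.585 -0.12   0.154] mean [ 0.574 -0.125  0.151]
w6 372 min [ 0.562 -0.084  0.138] max [ 0.589 -0.075  0.153] mean [ 0.577 -0.08   0.15 ]
w6 388 min [ 0.562 -0.109  0.138] max [ 0.586 -0.095  0.141] mean [ 0.574 -0.102  0.139]
w6 442 min [ 0.551 -0.202  0.138] max [ 0.56  -0.176  0.154] mean [ 0.556 -0.188  0.149]
```

Emit:
apply_moves --plan '[[[100,0.05,0.3,-0.6,-0.01,0.006,0.05],[100,0,0,-0.8,0,0,0],[100,0,0,-0.8,0,0,0],[100,0,0,-0.6,0,0,0],[100,0,0,0,0,0,0],[100,0,0,0,0,0,0]]]'

```text
time_s: 13.98
tcp_pos: [0.5751, -0.1048, 0.1493]
ee_rot: [[0.997, -0.083, 0.006], [-0.083, -0.997, -0.0], [0.006, -0.0, -1.0]]
wrist_force: [-0.1, -1.0, 1.8]
gripper_width: 0.996
```

Emit:
apply_moves --plan '[[[100,0,0.12,-0.6,0,0.0,0.017],[80,0,0,0,0,0,0],[50,0,0,0,0,0,0],[0,0,0,0,0,0,0],[0,0,0,0,0,0,0],[0,0,0,0,0,0,0],[0,0,0,0,0,0,0],[0,0,0,0,0,0,0],[0,0,0,0,0,0,0],[0,0,0,0,0,0,0],[0,0,0,0,0,0,0],[0,0,0,0,0,0,0]]]'

```text
time_s: 14.98
tcp_pos: [0.5792, -0.1019, 0.1414]
ee_rot: [[0.997, -0.069, 0.018], [-0.069, -0.998, -0.0], [0.018, -0.001, -1.0]]
wrist_force: [0.6, 1.8, -1.0]
gripper_width: 0.366
```

Emit:
apply_moves --plan '[[[0,0,0,0,0,0,0],[0,0,0,0,0,0,0],[0,0,0,0,0,0,0],[100,0,0,0,0,0,0],[100,0,0,0,0,0,0],[100,0,0,0,0,0,0],[100,0,0,0,0,0,0],[100,0,0,0,0,0,0],[100,0,0,0.7,0,0.01,0],[100,0,0,1,0,0.008,0],[100,0,0,1,0,0,0],[100,0,0,0.3,0,0,0]]]'

```text
time_s: 15.98
tcp_pos: [0.5766, -0.1031, 0.2167]
ee_rot: [[0.998, -0.07, -0.01], [-0.07, -0.998, -0.002], [-0.009, 0.003, -1.0]]
wrist_force: [0.6, -0.2, 0.7]
gripper_width: 0.951
```

Run:
```python
from h import *
s,c=wr('w7'); print(s['time_s'],s['tcp_pos'],np.round(s['ee_rot'],3))
W=c
v,u=np.mgrid[0:384,0:512]; d=c['depth']; K=c['mtx']
P=np.stack([(u-K[0,2])/K[0,0]*d,(v-K[1,2])/K[1,1]*d,d],-1)
X=(P-c['t'])@c['R']
for lo,hi,y0,y1 in ((.143,.158,-.23,-.05),(.165,.185,-.05,.06)):
    m=(d>0)&(X[...,2]>lo)&(X[...,2]<hi)&(X[...,0]>.52)&(X[...,0]<.62)&(X[...,1]>y0)&(X[...,1]<y1)
    n,lab,st,cen=cv2.connectedComponentsWithStats(m.astype(np.uint8),connectivity=4)
    for i in range(1,n):
        q=X[lab==i]
        if len(q)>8: print(len(q),'min',q.min(0).round(3),'max',q.max(0).round(3),'mean',q.mean(0).round(3))
```

```text
15.9833 [ 0.57663327 -0.10306562  0.21666839] [[ 0.998 -0.07  -0.01 ]
 [-0.07  -0.998 -0.002]
 [-0.009  0.003 -1.   ]]
255 min [ 0.611 -0.1    0.143] max [ 0.62  -0.082  0.147] mean [ 0.615 -0.091  0.145]
390 min [ 0.576 -0.203  0.143] max [ 0.586 -0.178  0.154] mean [ 0.582 -0.189  0.15 ]
318 min [ 0.562 -0.094  0.143] max [ 0.588 -0.085  0.153] mean [ 0.576 -0.089  0.151]
321 min [ 0.56  -0.12   0.143] max [ 0.586 -0.11   0.154] mean [ 0.574 -0.115  0.151]
378 min [ 0.551 -0.201  0.143] max [ 0.56  -0.176  0.154] mean [ 0.556 -0.188  0.15 ]
600 min [ 0.574 -0.006  0.165] max [0.591 0.015 0.181] mean [0.585 0.001 0.176]
```

View pics/w7.png

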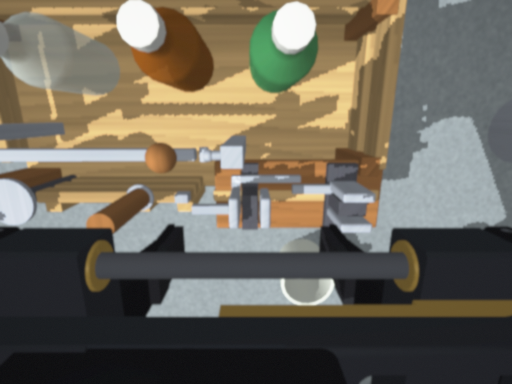

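Emit:
apply_moves --plan '[[[100,0.05,0.7,0,0,0,0],[100,0.05,0.9,0,0,-0.01,0],[100,0.05,0.9,0,0,0,0],[100,0.05,0.9,0,0,0,0],[100,0.05,0.6,0,0,0,0],[100,0,0.1,0,0,0,0],[100,0,0,0,0,0,0]]]'

```text
time_s: 16.62
tcp_pos: [0.5795, 0.0024, 0.2105]
ee_rot: [[0.997, -0.075, -0.006], [-0.075, -0.997, -0.001], [-0.006, 0.001, -1.0]]
wrist_force: [-0.2, -0.5, 0.1]
gripper_width: 1.001
```

Emit:
apply_moves --plan '[[[100,0.1,0.05,-0.7,0,0,0.01],[100,0,0,-0.8,0,0,0],[100,0,0,-0.8,0,0,0],[100,0,0,-0.5,0,0,0],[100,0,0,0,0,0,0],[100,0,0,0,0,0,0]]]'

```text
time_s: 17.12
tcp_pos: [0.5801, -0.0003, 0.1353]
ee_rot: [[0.998, -0.067, -0.009], [-0.067, -0.998, -0.002], [-0.009, 0.002, -1.0]]
wrist_force: [0.1, 0.0, -0.7]
gripper_width: 1.0
```

Emit:
apply_moves --plan '[[[60,0.15,0.15,0.1,0,0,0],[30,0,0,0,0,0,0],[0,0,0,0,0,0,0],[0,0,0,0,0,0,0],[0,0,0,0,0,0,0],[0,0,0,0,0,0,0],[0,0,0,0,0,0,0],[0,0,0,0,0,0,0],[0,0,0,0,0,0,0],[0,0,0,0,0,0,0],[0,0,0,0,0,0,0],[0,0,0,0,0,0,0]]]'

```text
time_s: 18.12
tcp_pos: [0.5869, 0.0051, 0.1426]
ee_rot: [[0.998, -0.069, 0.001], [-0.069, -0.998, 0.003], [0.0, -0.003, -1.0]]
wrist_force: [-0.2, 2.5, 1.9]
gripper_width: 0.218
```

Emit:
apply_moves --plan '[[[0,-0.46,0.06,0,0,0,-0.07],[0,-0.45,0.1,0,0,0,-0.07],[0,-0.44,0.14,0,0,0,-0.07]]]'

```text
time_s: 18.37
tcp_pos: [0.5563, 0.0102, 0.1427]
ee_rot: [[0.959, -0.285, 0.006], [-0.285, -0.959, -0.002], [0.006, -0.0, -1.0]]
wrist_force: [4.3, -3.0, -1.6]
gripper_width: 0.22
```

```bash
cat >> h.py <<'E'
def gate_t(p):
    H=np.array([.5906,.1188]); d=np.array(p)[:2]-H
    ex=np.array([.998,-.066]);ey=np.array([.066,.998])
    return np.arctan2(-d@ex,-d@ey),np.linalg.norm(d)
E
python3 -c "
from h import *
s=sense();print(s['tcp_pos'],gate_t(s['tcp_pos']),s['wrist_force'])"
```

```text
[0.55632785 0.0101662  0.14267144] (np.float64(0.2395643121233514), np.float64(0.11391172947452445)) [ 4.3312321  -2.9540093  -1.57684125]
```

Emit:
apply_moves --plan '[[[0,-0.45,0.17,0,0,0,-0.07],[0,-0.43,0.21,0,0,0,-0.07],[0,-0.4,0.25,0,0,0,-0.07],[0,-0.37,0.28,0,0,0,-0.07]]]'

```text
time_s: 18.7
tcp_pos: [0.5195, 0.029, 0.1426]
ee_rot: [[0.831, -0.555, 0.018], [-0.555, -0.832, -0.009], [0.02, -0.002, -1.0]]
wrist_force: [3.8, -1.1, -2.0]
gripper_width: 0.222
```

```bash
python3 -c "
from h import *
s=sense();print(s['tcp_pos'],gate_t(s['tcp_pos']),s['wrist_force'])"
```

```text
[0.51953192 0.02896743 0.14262826] (np.float64(0.6032649243518271), np.float64(0.11454502542875261)) [ 3.76749315 -1.07089193 -1.95546821]
```

Emit:
apply_moves --plan '[[[0,-0.36,0.31,0,0,0,-0.07],[0,-0.33,0.34,0,0,0,-0.07],[0,-0.3,0.37,0,0,0,-0.07],[0,-0.26,0.4,0,0,0,-0.07],[0,-0.22,0.41,0,0,0,-0.07]]]'

```text
time_s: 19.12
tcp_pos: [0.4858, 0.0715, 0.1427]
ee_rot: [[0.568, -0.822, 0.021], [-0.822, -0.569, -0.021], [0.03, -0.005, -1.0]]
wrist_force: [6.2, -3.9, -3.6]
gripper_width: 0.225
```

```bash
python3 -c "
from h import *
s=sense();print(s['tcp_pos'],gate_t(s['tcp_pos']),s['wrist_force'])
c=capture('top');save(c,'top4');crop('top4',190,150,350,270)
c=capture('side');save(c,'side4');crop('side4',170,140,310,245)"
```

```text
[0.48575781 0.07147629 0.14274202] (np.float64(1.0807589880448498), np.float64(0.11502790237594278)) [ 6.23734143 -3.85169565 -3.57904782]
```

View pics/side4z.png

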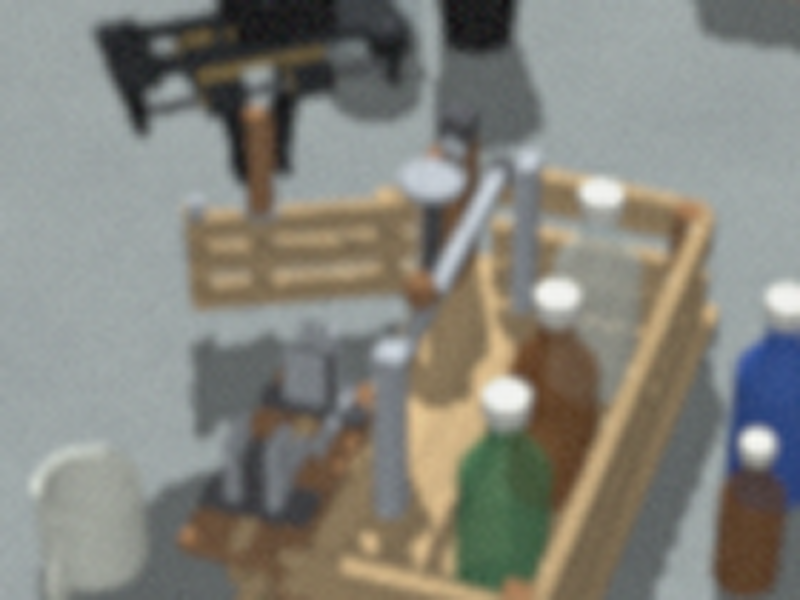

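Emit:
apply_moves --plan '[[[0,-0.18,0.42,0,0,0,-0.07],[0,-0.14,0.43,0,0,0,-0.07],[0,-0.08,0.32,0,0,0,-0.05],[0,0,0,0,0,0,0],[0,0,0,0,0,0,0]]]'

```text
time_s: 19.63
tcp_pos: [0.4773, 0.0971, 0.1427]
ee_rot: [[0.406, -0.914, 0.016], [-0.913, -0.407, -0.032], [0.035, -0.002, -0.999]]
wrist_force: [2.1, -3.8, -0.0]
gripper_width: 0.224
```

```bash
python3 -c "
from h import *
s=sense();print(s['tcp_pos'],gate_t(s['tcp_pos']),s['wrist_force'])
c=capture('top');save(c,'top5');crop('top5',190,150,350,270)
c=capture('side');save(c,'side5');np.savez('/tmp/side5.npz',**{k:c[k] for k in('pixels','depth','mtx','R','t')});crop('side5',170,140,310,245)
for l in ['bottle0','espresso_cup','gate','tamper','cup_stack']:
    for r in recognise(l,c)[:5]: print(l,round(r['score'],2),np.round(c2w(c,r['at']),3))
s=sense();print(s['tcp_pos'],gate_t(s['tcp_pos']),s['time_s'],s['gripper_width'])
"
```

```text
[0.47730682 0.09707406 0.14272665] (np.float64(1.3152930391134743), np.float64(0.11535753623628578)) [ 2.05756539 -3.77556253 -0.02485885]
bottle0 0.86 [ 0.854 -0.004  0.094]
bottle0 0.74 [ 0.845 -0.09   0.06 ]
bottle0 0.73 [ 0.704 -0.154  0.108]
bottle0 0.72 [0.723 0.049 0.111]
bottle0 0.64 [ 0.721 -0.057  0.112]
espresso_cup 0.85 [ 0.455 -0.182  0.037]
espresso_cup 0.17 [ 0.626 -0.096  0.069]
gate 0.65 [0.459 0.435 0.096]
gate 0.63 [0.507 0.099 0.068]
tamper 0.61 [ 0.462 -0.402  0.026]
cup_stack 0.81 [0.535 0.443 0.093]
[0.47720337 0.09743583 0.14269663] (np.float64(1.3185408886250356), np.float64(0.11539160769420224)) 19.9833 0.22097567372079518
```

View pics/side5z.png

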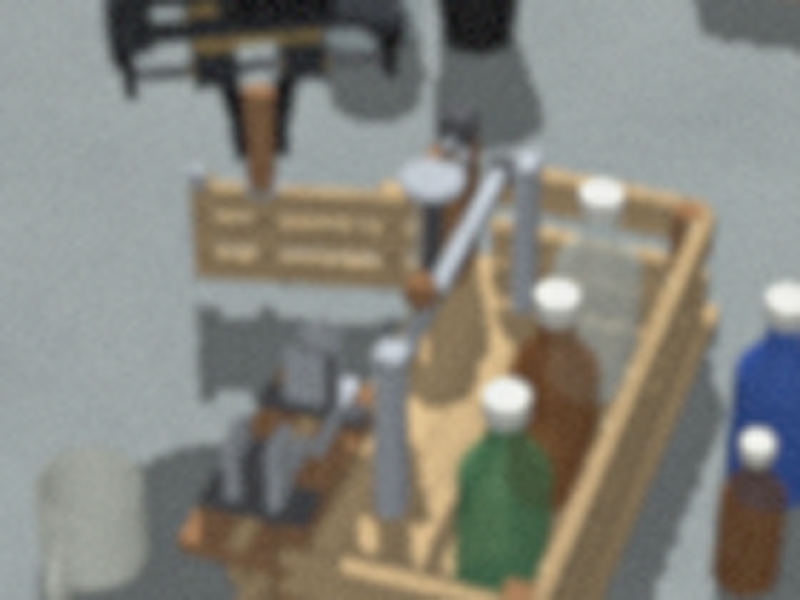

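View pics/top5.png

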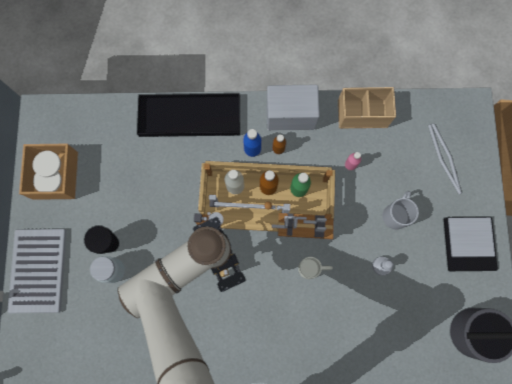

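```bash
python3 -c "
from h import *
c=ld('side5');k=800/140
pts=np.array([pix2w(c,round(170+x/k),round(140+y/k)) for x in (215,235,260,290,320,350,375) for y in (198,235,265)])
pts=pts[(pts[:,2]<.105)&(pts[:,2]>.03)]
v,u,*_=cv2.fitLine(pts[:,:2].astype(np.float32),cv2.DIST_HUBER,0,.01,.01).ravel()[:2]
print(len(pts),v,u,'t=',np.pi/2-abs(np.arctan2(u,v))-.066, np.arctan2(u,v))
s=sense();print(s['tcp_pos'],s['wrist_force'],s['gripper_width'])
"
```

```text
21 0.9721708 0.23427312 t= 1.2683256 0.23647083
[0.47720337 0.09743583 0.14269663] [ 2.74065023 -4.35576295 -0.0090985 ] 0.22097567372079518
```

Emit:
apply_moves --plan '[[[0,-0.06,0.25,0,0,0,-0.03],[0,-0.02,0.1,0,0,0,-0.02],[0,0,0,0,0,0,0],[0,0,0,0,0,0,0],[0,0,0,0,0,0,0],[0,0,0,0,0,0,0]]]'

```text
time_s: 20.48
tcp_pos: [0.476, 0.1044, 0.1427]
ee_rot: [[0.358, -0.934, 0.016], [-0.933, -0.358, -0.033], [0.037, -0.003, -0.999]]
wrist_force: [2.0, -4.7, -1.0]
gripper_width: 0.22
```

```bash
python3 -c "
from h import *
s=sense();print(s['tcp_pos'],gate_t(s['tcp_pos']),s['wrist_force'],s['gripper_width'])
c=capture('side');save(c,'side6');s=sense();print(s['tcp_pos'],gate_t(s['tcp_pos']))
k=800/140
P=np.array([pix2w(c,round(170+x/k),round(140+y/k)) for x in (215,235,260,290,320,350,375) for y in (198,230,258)])
P=P[(P[:,2]<.105)&(P[:,2]>.03)];a=cv2.fitLine(P[:,:2].astype(np.float32),cv2.DIST_HUBER,0,.01,.01).ravel()
print(len(P),np.arctan2(.998*a[0]-.066*a[1],.066*a[0]+.998*a[1]))
"
```

```text
[0.47604204 0.10442315 0.14270911] (np.float64(1.3799144577999376), np.float64(0.11545657404236594)) [ 1.96384911 -4.71198167 -0.97120689] 0.22026566201636427
[0.47603377 0.10444317 0.14270803] (np.float64(1.3800954429855297), np.float64(0.11546228818853561))
20 1.3593397
```

Gate at about 1.36–1.38 rad, held steady and short of the stop.

```bash
python3 -c "
from h import *
print(finish_job())"
```

```text
the job is handed in; nothing more can be done
None
```

The job is done in the order asked and handed in at about 20.5 s of the 64 s allowed; `finish_job()` reports no verdict.

- **Keeper bar:** I pinched the knob and followed its arc down until it went home. Afterwards the depth images showed the bar level at 0.133 m along its length, with the knob's top at about 0.158 m. While pressing through the detent the pads slid down below the knob, and the wrist force reached about 39 N upwards, with 18 N sideways. I stopped and backed off there. The fingertips reached about 0.108 m on that press and may have touched something under the bar.
- **End catch, then gate catch:** I squeezed each until the fingers stopped at the fully-in width. Images taken after letting go showed the outer faces of both pairs of ears about 34 to 36 mm apart, which is fully in.
- **Gate:** I gripped it by the post and swung it past the detent. It stands at about 1.38 rad by the tool position and 1.36 rad by a line fitted to the gate in the depth image. An earlier pair of readings, before a final nudge, differed more (1.32 against 1.27 rad). The post was still gripped, with about 5 N on the wrist.
- **Bottles and other things:** In the last full check, just before the final nudge, the bottles, mug, tamper and cup stack were within about 6 mm of where they started, roughly the network's accuracy. I did not re-measure the sugar jar and milk pot; by eye they looked unmoved in the top view.

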